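# Plug the dry block and hold its locking plunger drawn

### The job

Close the wells of the aluminium dry block with the three loose plugs standing on the bench: the two thin plugs go into the two narrow wells and the thick plug into the wide well, each upright and fully home on its collar, and let go. Then take the black knob of the spring-loaded locking plunger at the side of the block, pull it fully up so that its pin is clear of the hole in the block's ear, and keep holding it there: the job finishes while you are still holding the plunger up. Do not knock or shift the white bottle or the marker pen.

Things in the scene. Friction and masses are not known exactly. Their poses are not given: they have to be found in the camera images.
- station: fixed dry block, aluminium, 120 x 120, top 50 above the bench, on a steel plate 150 x 215 x 10. Origin: bench level under the block's centre; z up. Narrow wells at x -30, y +30/-30; wide well at x +30, y +30; at x +30, y -30 only a steel probe boss 12 high. Plunger outside the block at x 0, y -98, in a steel sleeve (17 dia., top 66 up) on a grey bracket (84 along x, 30 along y, top 48 up).
- well_narrow_1 (a point): centre of the mouth of a narrow round well, at the block's top face (50 above the bench); 22 dia., 27 deep. A thin plug's foot drops in with 2 to spare all round until its collar rests on the block's face; its origin is then 24 below this point. Either thin plug may go into either narrow well.
- well_narrow_2 (a point): centre of the mouth of a narrow round well, at the block's top face (50 above the bench); 22 dia., 27 deep. A thin plug's foot drops in with 2 to spare all round until its collar rests on the block's face; its origin is then 24 below this point. 60 from the other narrow well.
- well_wide (a point): centre of the mouth of a wide round well, at the block's top face (50 above the bench); 30 dia., 27 deep. A thick plug's foot drops in with 2 to spare all round until its collar rests on the block's face; its origin is then 24 below this point. 60 from the nearest narrow well.
- thin_plug_1: loose aluminium plug, 62 tall, at first upright on the bench: foot 18 dia. x 24 (chamfered), then a collar 26 dia. x 4 (24 to 28 above the foot), then a round grip stem 14 dia. from 28 to 62 (the same on all three). About 40 g. Origin: centre of the foot's underside, z axis up along the plug.
- thin_plug_2: loose aluminium plug, 62 tall, at first upright on the bench: foot 18 dia. x 24 (chamfered), then a collar 26 dia. x 4 (24 to 28 above the foot), then a round grip stem 14 dia. from 28 to 62 (the same on all three). About 40 g. Origin: centre of the foot's underside, z axis up along the plug. Same as thin_plug_1.
- thick_plug: loose aluminium plug, 62 tall, at first upright on the bench: foot 26 dia. x 24 (chamfered), then a collar 34 dia. x 4 (24 to 28 above the foot), then a round grip stem 14 dia. from 28 to 62 (the same on all three). About 40 g. Origin: centre of the foot's underside, z axis up along the plug. Thicker foot and collar than the thin plugs; it cannot enter a narrow well.
- knob (a point): middle of the plunger's black fluted round knob, 26 dia. x 24 tall (12 above and below this point), axis vertical; with the pin seated this point is 82 above the bench and the knob's underside 4 above the sleeve, which is thinner than the knob. Moves up with the plunger.
- plunger (a joint): plunger travel in m: 0 = pin seated in the ear's hole (8 mm deep in it), 0.014 = pulled fully up against its stop. A spring pulls it down: 3.5 N at 0, 8.4 N at 0.014; it snaps back when let go.
- bottle: white plastic bottle with a red cap, 48 dia. x 84, standing; bystander, leave alone. Origin: centre of its underside.
- marker: marker pen 13 x 140 x 12 lying along its y axis; bystander, leave alone. Origin: under its middle.
There are look-alikes about, which are no part of the job. What is shaped like the thick_plug but green or purple is not meant.

How it is judged:
By the outcome, as a careful person would: the job done as asked, in the order asked, and still so for the second after the job is handed in, while the arm keeps its last pose, push and grip.
It also fails if it takes over 72 s, if anything falls off the work surface, if the arm or the gripper's body presses on something with over 40 N, if the wrist force passes 120 N, or if a joint passes its speed limit or range.

### The arm

A 6-joint arm with a two-finger parallel gripper is mounted at the origin on a cart in front of the work surface, level with it; the furniture and walls round the work are solid. World frame = base frame: x ahead of the robot, y to its left, z up, the work surface at z = 0. Lengths are in mm, angles in degrees, forces in N, time in s.
With the tool pointing down it reaches from about 275 to 975 mm from the base axis. Payload 8.4 kg.
Tool frame: the origin (TCP) lies on the centre line of the jaws, within the pads' length; the fingertips stand 17 mm ahead of it and the grasp point (between the pads) lies 2 mm behind it; z points along the fingers, y is the line along which they close (so a half turn about z gives the same grasp; the last joint's range is limited). The gripper opens to 92 mm and grips with 3 to 60 N. Pads are 20 mm wide; open, the fingers measure 128 mm over their backs; the gripper's body (75 mm by 189 mm) begins 69 mm behind the grasp point.
Start: joints at [67.3, 20.225, 93.587, -0, 66.188, -0.138], TCP at [239.811, 577.164, 203.083] pointing down, gripper open.
Joint ranges: [-150.9, 150.9], [-52.94, 120.26], [3.33, 152.33], [-74.26, 254.26], [0, 154.13], [-172.89, 172.89]. Speed limits (degrees/s): [127.2, 127.2, 159.86, 180, 180, 180].

### API

Orientations are given as [roll, pitch, yaw] about the fixed x, y, z axes, in that order (R = Rz(yaw) Ry(pitch) Rx(roll)).
In Python, from rig import bot gives the robot as it stands.
- The arm moves only by the shell command python3 -m pendant 'ROWS'. ROWS is JSON, a list that holds one entry, the list of rows, each a list of 7 numbers: the turn, a rotation vector about the world's x, y, z normalised to -1 to 1, where 1 is 0.1 rad, then the shift along the world's x, y, z normalised to -1 to 1, where 1 is 50 mm, then the gripper command: -1 is shut, 1 is fully open, values between are in proportion. In form: [[[ax, ay, az, tx, ty, tz, gripper], ...]]. A call has 1 to 10 rows; each row shifts and turns the commanded pose from where the row before left it; what a row does not reach is not made up. A row lasts 1/10 s, in which the tool goes at most 50 mm and 8.59 degrees, less where a joint would pass 70% of its speed; a pose out of reach is approached as far as the arm can. A call with a number of a shift or a turn outside -1 to 1 is refused whole. A call with a gripper value outside its range is refused whole. The fingers move at their own pace and stop on an object; the grip force is fixed at half the most. Time passes only in rows, so rows that do not move let the fingers close. It gives the time, the measured TCP pose, the force, the opening and the grip force at its end, in the units of the state.
- bot.state(): the state, without advancing time (a new reading comes with each control period).
- bot.snapshot(name): name is "scene" or "top"; returns the picture (400x640x3 uint8, blue, green, red); there is no depth.
- bot.camera_model(name): a dict with "fovy" (degrees; the focal length in pixels is half the picture's height over the tangent of half this angle, whatever the lens; pixels are square), "cx", "cy" (the principal point, pixels), "position" and "orientation" of the camera in the world. Camera axes: x right, y up, looking along -z (the intrinsics and any distortion apply to the point x, -y, -z); pixel columns grow to the right and rows downward; lengths in mm; the calibration is good to about 2 mm. A picture is of the moment at which its call begins. camera_model takes no time and is no camera call.
- bot.close_job(): hands the job in; it is judged then, once.
The state is a dict: "time_s": time; "q": joint angles; "joint_velocities": joint speeds; "tau": joint torques, N m; "tcp_pos": TCP position; "orientation": TCP orientation; "wrist_force": force on the tool from outside, world axes, zero at the start; "ft_torque": the same for the moment, N m; "finger_gap": finger opening in mm; "gripper_force": force on a finger pad.
Only numpy, scipy, OpenCV 4.12 (cv2) and the standard library are available. Lean on these libraries where they do the work, as an engineer would, in place of code of your own. Each camera call takes 0.05 s, during which the arm holds its last target. There are 200 camera calls.

## Working session

There is one attempt and no reset: what is moved stays moved. The work goes in short steps, Python scripts to look and compute and a shell command to move; the robot and the scene stay as the last step left them, time stands still between calls to the robot, and variables do not carry over. Pictures are saved under pics/ and viewed, at most 10 in all, crops included, and the job is handed in when it is done.

```bash
ls; mkdir -p pics
python3 - <<'E'
from rig import bot
import cv2
for n in("scene","top"):
    cv2.imwrite(f"pics/{n}0.png",bot.snapshot(n)); print(bot.camera_model(n))
print(bot.state())
E
```

```text
pics
{'fovy': 43.041685410893926, 'cx': 314.4491458303591, 'cy': 199.99186710095046, 'position': array([ -43.50226989, -649.55101378,  771.62176954]), 'orientation': array([ 55.16747958,   1.09957935, -36.09524311])}
{'fovy': 57.021309669993485, 'cx': 317.3406750683418, 'cy': 201.4311713649546, 'position': array([371.0981533 , 129.81281009, 920.63191701]), 'orientation': array([  9.53947085,   0.13016325, -90.85797546])}
{'time_s': 0.1, 'q': array([ 6.72996298e+01,  2.02593481e+01,  9.36243989e+01, -1.35616995e-03,
        6.61871298e+01, -1.37276269e-01]), 'joint_velocities': array([-0.05149166, -0.0723584 , -0.20845873,  0.04869578, -0.0610354 ,
       -0.06295884]), 'tau': array([-1.61162738e-03, -5.94908488e+01, -3.34935093e+01,  6.98347623e-02,
        1.82074285e-02, -2.02334525e-05]), 'tcp_pos': array([239.64269134, 576.73998168, 202.43283296]), 'orientation': array([-1.79929120e+02,  1.07022100e-03,  1.57437455e+02]), 'wrist_force': array([ 0.23342982,  0.4984    , -0.67580758]), 'ft_torque': array([-0.02065453,  0.04054395, -0.00534556]), 'gripper_force': 0.0, 'finger_gap': 91.4482072526911}
```

View pics/top0.png

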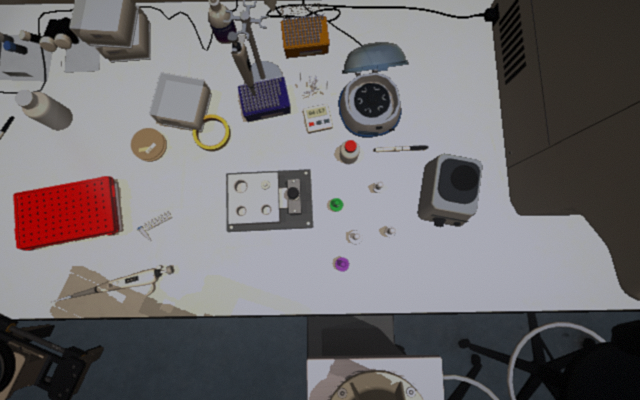

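View pics/scene0.png

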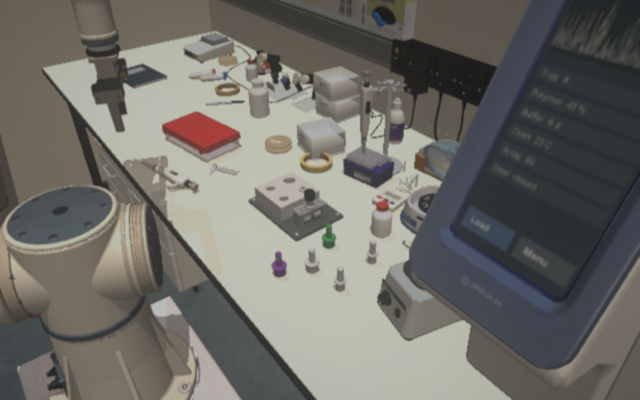

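Top view: the silver plugs are at (377,187), (354,237) and (389,231), with look-alikes green (336,205) and purple (342,264). The block is at about (255,198), the knob at (293,193), the bottle at (349,150) and the marker at (400,149). The thick plug is probably (354,237), so I'll check that in a close crop.

```bash
cat > h.py <<'E'
import numpy as np, cv2
from scipy.spatial.transform import Rotation as R
from rig import bot
def cam(n):
    m=bot.camera_model(n); f=200/np.tan(np.radians(m['fovy']/2))
    return f,m['cx'],m['cy'],np.array(m['position']),R.from_euler('xyz',m['orientation'],degrees=True)
def ray(n,u,v,z):
    f,cx,cy,p,r=cam(n); d=r.apply([(u-cx)/f,-(v-cy)/f,-1]); return p+d*(z-p[2])/d[2]
def proj(n,X):
    f,cx,cy,p,r=cam(n); c=r.inv().apply(np.atleast_2d(X)-p); return np.c_[cx-f*c[:,0]/c[:,2],cy+f*c[:,1]/c[:,2]]
E
python3 - <<'E'
from h import *
a=cv2.imread("pics/top0.png")[160:280,215:415]; b=cv2.imread("pics/scene0.png")[165:300,240:400]
cv2.imwrite("pics/c1.png",cv2.resize(a,(800,480),interpolation=cv2.INTER_CUBIC)); 
cv2.imwrite("pics/c2.png",cv2.resize(b,None,fx=4.4,fy=4.4,interpolation=cv2.INTER_CUBIC)[:600])
E
```

```text
(no output)
```

View pics/c1.png

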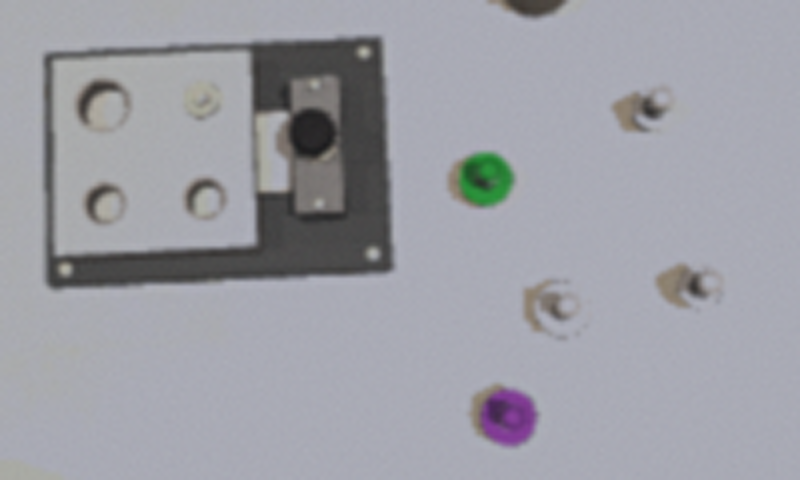

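View pics/c2.png

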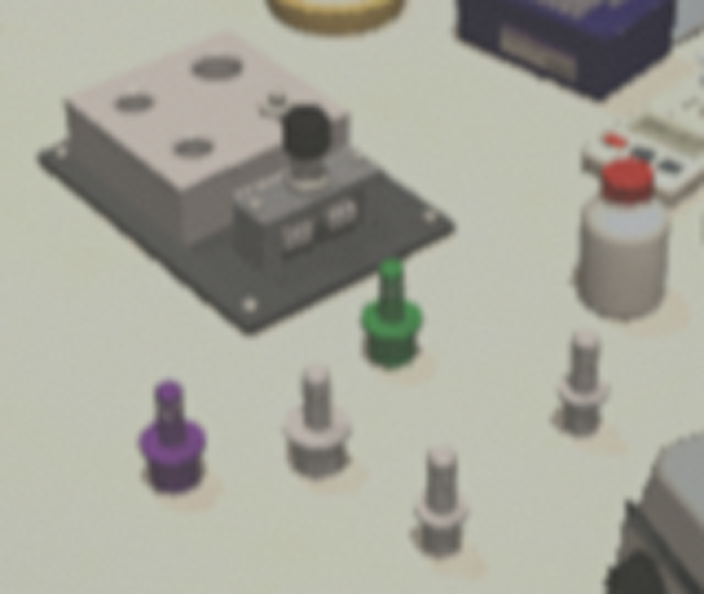

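```bash
cat > fit.py <<'E'
from h import *
from scipy.optimize import least_squares
T=lambda a,b:(215+a/4-.4,160+b/4-.4); S=lambda a,b:(240+a/4.4-.4,165+b/4.4-.4)
L=dict(wide=(30,30,50),n1=(-30,30,50),n2=(-30,-30,50),boss=(30,-30,62))
top=dict(wide=T(104,105),n1=T(105,203),n2=T(206,198),boss=T(203,99))
sc=dict(wide=S(217,68),n1=S(133,103),n2=S(193,147),boss=S(277,103))
def W(p,k): 
    c,s=np.cos(p[2]),np.sin(p[2]); x,y,z=k; return [p[0]+c*x-s*y,p[1]+s*x+c*y,z]
def fit(views):
    def f(p): return np.concatenate([proj(n,[W(p,L[k]) for k in d])-np.array([d[k] for k in d]) for n,d in views]).ravel()
    r=least_squares(f,[550,200,0]); return r
if __name__=="__main__":
    for v in([("top",top)],[("scene",sc)],[("top",top),("scene",sc)]):
        r=fit(v); print(r.x[:2],np.degrees(r.x[2]),np.round(np.abs(r.fun).max(),2))
    p=r.x
    for k in L: print(k,np.round(W(p,L[k]),1))
    print('knob',np.round(W(p,(0,-98,82)),1), 'knobtop px pred',proj("top",[W(p,(0,-98,94))]),T(312,131))
    for k,a,b in(("thick",T(567,302),S(316,373)),("thinA",T(660,98),S(585,340)),("thinB",T(705,282),S(441,456))):
        print(k,ray("top",*a,62).round(1),ray("scene",*b,62).round(1))
    for k,a in(("green",T(490,175)),("purple",T(510,415)),("bottle",(349,146))): print(k,ray("top",*a,62 if k!="bottle" else 84).round(0))
    print('marker',ray("top",373,150,6).round(),ray("top",428,148,6).round())
E
python3 fit.py
```

```text
[529.09785865 283.07882844] 1.1266192155921229 0.44
[527.0424061  279.74885178] 0.4352015064392461 1.45
[528.64589136 282.37506606] 0.8790696551522645 2.18
wide [558.2 312.8  50. ]
n1 [498.2 311.9  50. ]
n2 [499.1 251.9  50. ]
boss [559.1 252.8  62. ]
knob [530.1 184.4  82. ] knobtop px pred [[293.24609772 193.11308404]] (292.6, 192.35)
thick [434.5  40.   62. ] [431.7  36.5  62. ]
thinA [555.  -19.3  62. ] [552.5 -24.2  62. ]
thinB [445.  -40.9  62. ] [443.3 -47.1  62. ]
green [510.  83.  62.]
purple [370.  75.  62.]
bottle [643.  53.  84.]
marker [657. -16.   6.] [ 660. -158.    6.]
```

The left crop shows that the thick silver plug is the one at (567,302), with the widest collar. The thin plugs are at (660,98) and (705,282). Green and purple are excluded. Moving above the thick plug now.

```bash
python3 -m pendant '[[[0,0,-0.65,0.2,-0.6,0,0.1],[0,0,-0.65,0.2,-0.6,0,0.1],[0,0,-0.65,0.2,-0.6,0,0.1],[0,0,-0.65,0.2,-0.6,0,0.1],[0,0,-0.65,0.2,-0.6,0,0.1],[0,0,-0.65,0.2,-0.6,0,0.1],[0,0,-0.65,0.2,-0.6,0,0.1],[0,0,-0.65,0.2,-0.6,0,0.1],[0,0,-0.65,0.2,-0.6,0,0.1],[0,0,-0.65,0.2,-0.6,0,0.1]]]'
python3 -m pendant '[[[0,0,-0.65,0.2,-0.6,0,0.1],[0,0,-0.65,0.2,-0.6,0,0.1],[0,0,-0.65,0.2,-0.6,0,0.1],[0,0,-0.65,0.2,-0.6,0,0.1],[0,0,-0.65,0.2,-0.6,0,0.1],[0,0,-0.65,0.2,-0.6,0,0.1],[0,0,-0.65,0.2,-0.6,0,0.1],[0,0,-0.65,0.2,-0.6,-0.6,0.1],[0,0,0,0,0,0,0.1],[0,0,0,0,0,0,0.1]]]'
```

```text
time_s: 1.1
tcp_pos: [339.8, 275.8, 202.9]
orientation: [-180.0, 0.0, 120.1]
wrist_force: [1.1, -0.6, 0.2]
finger_gap: 51.2
gripper_force: 0.0
time_s: 2.1
tcp_pos: [419.2, 36.8, 172.5]
orientation: [-179.9, -0.0, 90.3]
wrist_force: [-0.2, 0.7, -0.4]
finger_gap: 50.9
gripper_force: 0.0
```

```bash
python3 -m pendant '[[[0,0,0,0.28,0.03,-0.4,0.1],[0,0,0,0,0,-0.5,0.1],[0,0,0,0,0,-0.5,0.1],[0,0,0,0,0,-0.5,0.1],[0,0,0,0,0,-0.3,0.1],[0,0,0,0,0,-0.2,0.1],[0,0,0,0,0,0,0.1],[0,0,0,0,0,0,-1],[0,0,0,0,0,0,-1],[0,0,0,0,0,0,-1]]]'
python3 -m pendant '[[[0,0,0,0,0,0,-1],[0,0,0,0,0,0,-1]]]'
```

```text
time_s: 3.1
tcp_pos: [434.5, 38.8, 53.9]
orientation: [179.9, -0.0, 90.4]
wrist_force: [0.2, -0.3, 0.1]
finger_gap: 28.5
gripper_force: 0.0
time_s: 3.3
tcp_pos: [434.0, 38.7, 53.4]
orientation: [180.0, -0.0, 90.4]
wrist_force: [-0.2, -0.0, 0.7]
finger_gap: 12.7
gripper_force: 0.0
```

```bash
python3 -m pendant '[[[0,0,0,0,0,0,-1],[0,0,0,0,0,0,-1],[0,0,0,0,0,0.2,-1],[0,0,0,0,0,0.5,-1],[0,0,0,0,0,0.5,-1],[0,0,0,0,0,0.5,-1],[0,0,0,0,0,0.5,-1],[0,0,0,0,0,0.2,-1],[0,0,0,0.2,0.4,0,-1],[0,0,0,0.25,0.55,0,-1]]]'
python3 -m pendant '[[[0,0,0,0.25,0.55,0,-1],[0,0,0,0.25,0.55,0,-1],[0,0,0,0.25,0.55,0,-1],[0,0,0,0.25,0.55,0,-1],[0,0,0,0.25,0.55,0,-1],[0,0,0,0.25,0.55,0,-1],[0,0,0,0.25,0.55,0,-1],[0,0,0,0.25,0.55,-0.4,-1],[0,0,0,0,0.1,-0.6,-1],[0,0,0,0,0,0,-1]]]'
python3 - <<'E'
from h import *
im=bot.snapshot("scene"); cv2.imwrite("pics/s1.png",im); s=bot.state(); print(s['tcp_pos'],s['finger_gap'],s['gripper_force'])
cv2.imwrite("pics/s1c.png",cv2.resize(im[120:240,230:370],None,fx=5,fy=5,interpolation=cv2.INTER_CUBIC))
E
```

```text
time_s: 4.3
tcp_pos: [456.4, 86.0, 173.6]
orientation: [180.0, 0.0, 90.3]
wrist_force: [-0.1, -0.7, -0.4]
finger_gap: 0.4
gripper_force: 0.0
time_s: 5.3
tcp_pos: [553.6, 310.6, 118.8]
orientation: [-179.6, 0.2, 90.5]
wrist_force: [-1.4, -0.1, -1.1]
finger_gap: 0.4
gripper_force: 0.0
[554.42809957 310.40408899 120.88244126] 0.6710911075331337 0.0
```

View pics/s1c.png

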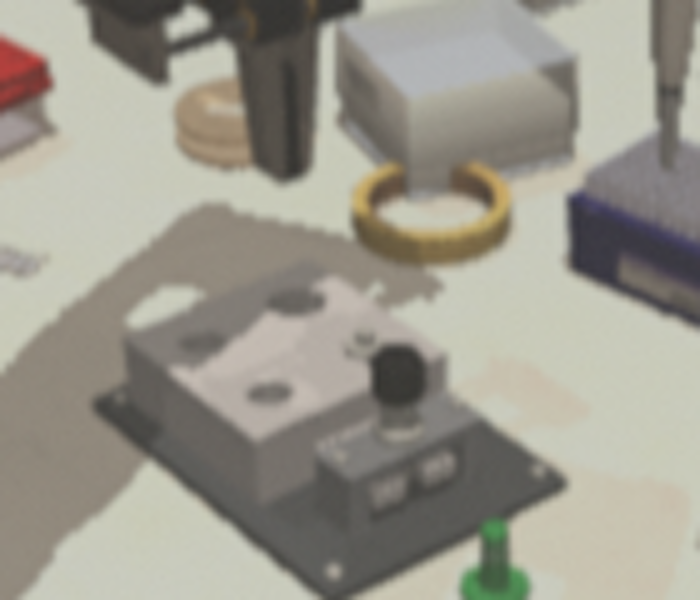

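The crop shows the fingers empty, with the tip at about (286,154). The grasp missed, so I'll compare the predicted tip position with the image to see the camera offset.

Run:
```python
from h import *
s=bot.state(); p=s['tcp_pos']; print(p, proj("scene",[p+[0,0,-17]]),proj("top",[p+[0,0,-17]]))
a=bot.snapshot("top"); b=bot.snapshot("scene")
cv2.imwrite("pics/t2.png",np.hstack([cv2.resize(a[120:290,210:410],(400,340),interpolation=cv2.INTER_CUBIC),cv2.resize(b[140:310,225:395],(340,340),interpolation=cv2.INTER_CUBIC)]))
```

```text
[554.42809957 310.40408899 120.88244126] [[287.4790947  163.17164644]] [[237.40239552 182.62872478]]
```

View pics/t2.png

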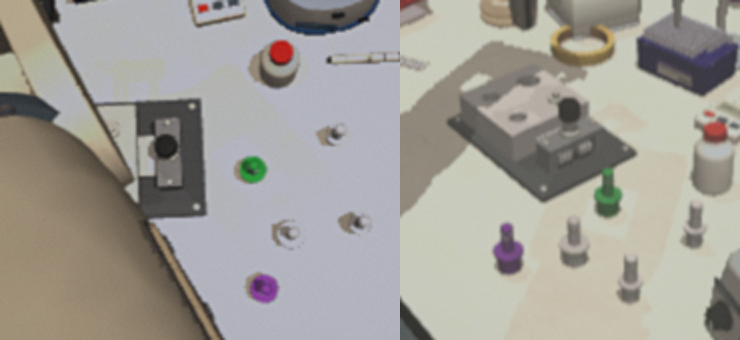

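The plugs are undisturbed. In the scene view the fingertips appear about 8 px higher than the calibration predicts. I'll return above the plug and check where the fingers stand relative to it.

```bash
python3 -m pendant '[[[0,0,0,0,0,0.6,-1],[0,0,0,-0.24,-0.54,0.2,-1],[0,0,0,-0.24,-0.54,0,-1],[0,0,0,-0.24,-0.54,0,-1],[0,0,0,-0.24,-0.54,0,-1],[0,0,0,-0.24,-0.54,0,-1],[0,0,0,-0.24,-0.54,0,-1],[0,0,0,-0.24,-0.54,0,-1],[0,0,0,-0.24,-0.54,-0.4,-1],[0,0,0,-0.24,-0.54,-0.4,-1]]]'
python3 -m pendant '[[[0,0,0,-0.24,-0.54,-0.4,-1],[0,0,0,0,0,0,-1],[0,0,0,0,0,0,-1]]]'
python3 - <<'E'
from h import *
s=bot.state(); p=s['tcp_pos']; print(p,s['orientation'],s['finger_gap'], proj("scene",[p+[0,0,-17],p+[0,-10,-17]]))
b=bot.snapshot("scene")
cv2.imwrite("pics/t3.png",cv2.resize(b[180:300,250:410],(800,600),interpolation=cv2.INTER_CUBIC))
E
```

```text
time_s: 6.45
tcp_pos: [449.0, 66.9, 124.9]
orientation: [179.7, -0.0, 90.4]
wrist_force: [0.3, 0.7, -0.5]
finger_gap: 0.4
gripper_force: 0.0
time_s: 6.75
tcp_pos: [436.9, 40.6, 104.3]
orientation: [179.9, -0.0, 90.3]
wrist_force: [0.3, -0.0, -0.4]
finger_gap: 0.5
gripper_force: 0.0
[436.93147904  40.5912265  104.31115252] [ 1.79894387e+02 -1.68934687e-02  9.02680600e+01] 0.4789232606343924 [[311.99145478 238.31978852]
 [314.75679955 240.69372925]]
```

View pics/t3.png

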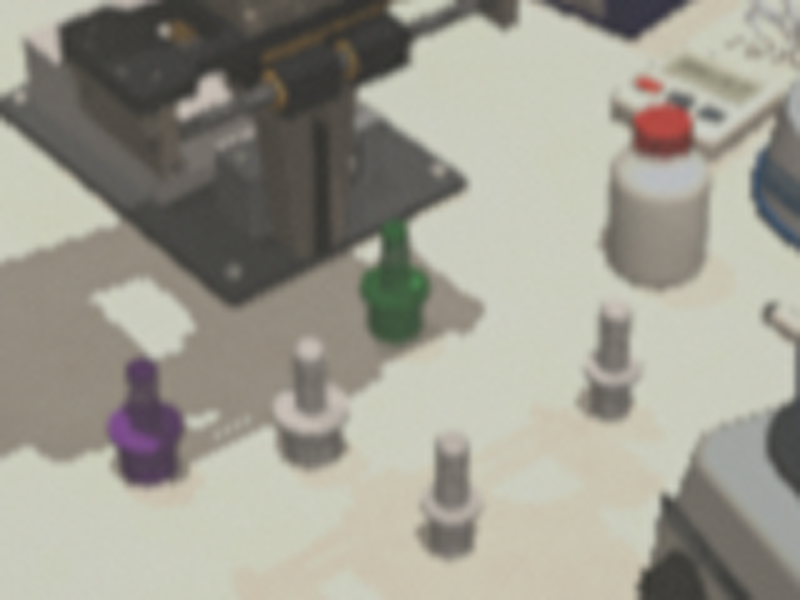

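The finger bottom is at about (311,230) while the calibration predicts (312,238). Either the tips stand higher than stated or they are farther from the camera. A gentle touch on free bench at (470,0) will settle it.

```bash
python3 -m pendant '[[[0,0,0,0.33,-0.4,0,-1],[0,0,0,0.33,-0.4,-0.4,-1],[0,0,0,0,0,-0.5,-1],[0,0,0,0,0,-0.4,-1],[0,0,0,0,0,-0.3,-1],[0,0,0,0,0,0,-1],[0,0,0,0,0,-0.04,-1],[0,0,0,0,0,-0.04,-1]]]'
python3 - <<'E'
from h import *
s=bot.state(); p=s['tcp_pos']; print(p,s['wrist_force'], proj("scene",[p+[0,0,-17],p+[0,0,0]]))
b=bot.snapshot("scene")
cv2.imwrite("pics/t4.png",cv2.resize(b[180:300,250:410],(800,600),interpolation=cv2.INTER_CUBIC))
E
```

```text
time_s: 7.6
tcp_pos: [470.7, 1.5, 20.2]
orientation: [179.9, 0.0, 90.4]
wrist_force: [0.7, 0.2, -0.7]
finger_gap: 0.3
gripper_force: 0.0
[470.68680044   1.5409854   20.21452541] [ 0.74928874  0.22220568 -0.71600839] [[335.59290247 270.96622789]
 [335.62878999 265.20829864]]
```

View pics/t4.png

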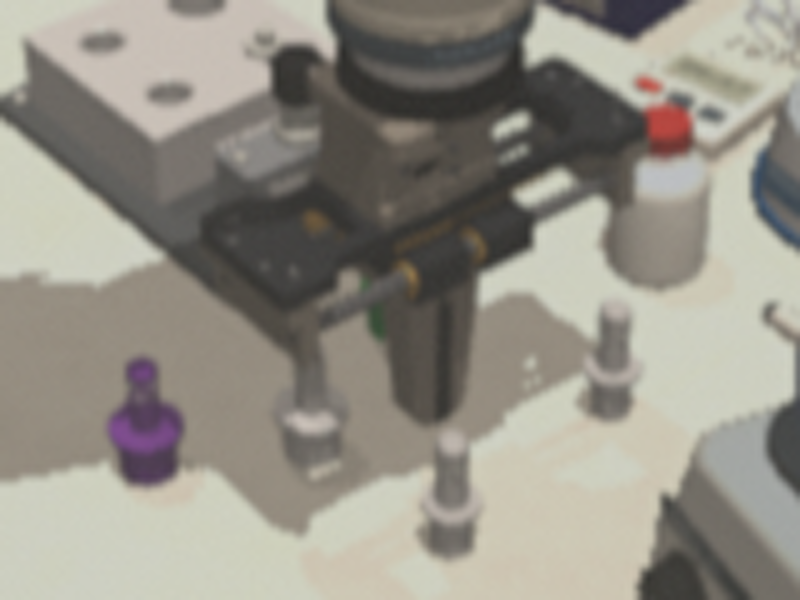

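The tip shows at (335.6,264) against a prediction of (335.6,271), which is about the height of the TCP itself. I'll keep lowering slowly and watch the force.

```bash
python3 -m pendant '[[[0,0,0,0,0,-0.04,-1],[0,0,0,0,0,-0.04,-1],[0,0,0,0,0,0,-1]]]'; python3 -m pendant '[[[0,0,0,0,0,-0.03,-1],[0,0,0,0,0,0,-1]]]'
```

```text
time_s: 7.95
tcp_pos: [469.3, 1.2, 15.1]
orientation: [180.0, 0.0, 90.4]
wrist_force: [0.8, -0.3, 0.2]
finger_gap: 0.4
gripper_force: 0.0
time_s: 8.15
tcp_pos: [469.2, 1.1, 13.5]
orientation: [-180.0, -0.0, 90.4]
wrist_force: [-0.3, -0.1, -0.8]
finger_gap: 0.2
gripper_force: 0.0
```

```bash
python3 -m pendant '[[[0,0,0,0,0,-0.04,-1],[0,0,0,0,0,-0.04,-1],[0,0,0,0,0,0,-1]]]'; python3 -m pendant '[[[0,0,0,0,0,-0.04,-1],[0,0,0,0,0,-0.04,-1],[0,0,0,0,0,0,-1]]]'
```

```text
time_s: 8.45
tcp_pos: [469.1, 1.2, 9.3]
orientation: [-180.0, -0.0, 90.4]
wrist_force: [0.5, -0.4, -0.3]
finger_gap: 0.4
gripper_force: 0.0
time_s: 8.75
tcp_pos: [469.1, 1.2, 5.3]
orientation: [-180.0, 0.0, 90.4]
wrist_force: [-0.2, -0.3, -0.5]
finger_gap: 0.3
gripper_force: 0.0
```

```bash
python3 -m pendant '[[[0,0,0,0,0,-0.04,-1],[0,0,0,0,0,-0.03,-1],[0,0,0,0,0,0,-1]]]'; python3 -m pendant '[[[0,0,0,0,0,-0.02,-1],[0,0,0,0,0,-0.02,-1],[0,0,0,0,0,0,-1]]]'
```

```text
time_s: 9.05
tcp_pos: [469.2, 1.2, 1.9]
orientation: [-180.0, -0.0, 90.4]
wrist_force: [0.1, 0.7, 0.5]
finger_gap: 0.6
gripper_force: 0.0
time_s: 9.35
tcp_pos: [469.3, 1.2, -0.0]
orientation: [-180.0, -0.0, 90.4]
wrist_force: [0.2, -0.4, -0.3]
finger_gap: 0.1
gripper_force: 0.0
```

```bash
python3 -m pendant '[[[0,0,0,0,0,-0.03,-1],[0,0,0,0,0,-0.03,-1],[0,0,0,0,0,0,-1]]]'; python3 -m pendant '[[[0,0,0,0,0,-0.02,-1],[0,0,0,0,0,-0.02,-1],[0,0,0,0,0,0,-1]]]'
python3 - <<'E'
from h import *
s=bot.state(); p=s['tcp_pos']; print(p,s['wrist_force'], proj("scene",[p,p+[0,0,17]]))
b=bot.snapshot("scene")
cv2.imwrite("pics/t5.png",cv2.resize(b[180:300,250:410],(800,600),interpolation=cv2.INTER_CUBIC))
E
```

```text
time_s: 9.65
tcp_pos: [469.2, 1.2, -3.1]
orientation: [-180.0, 0.0, 90.4]
wrist_force: [-0.8, 0.3, 0.1]
finger_gap: 0.6
gripper_force: 0.0
time_s: 9.95
tcp_pos: [469.3, 1.2, -5.0]
orientation: [-180.0, -0.0, 90.4]
wrist_force: [1.4, -0.1, 0.4]
finger_gap: 0.5
gripper_force: 0.0
[469.26336917   1.1676995   -5.02367518] [ 1.37102241 -0.12787552  0.44259866] [[335.17298637 274.08234632]
 [335.20508938 268.37114612]]
```

View pics/t5.png

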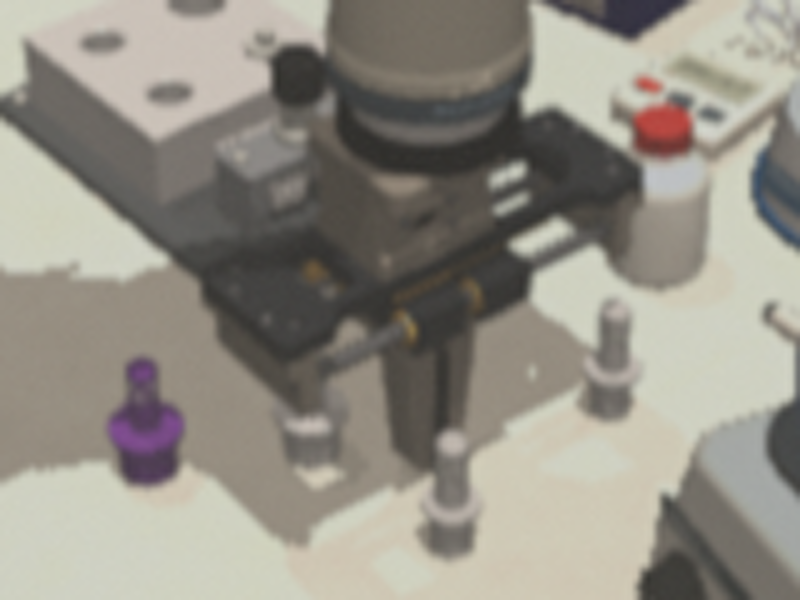

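```bash
python3 -m pendant '[[[0,0,0,0,0,-0.02,-1],[0,0,0,0,0,-0.02,-1],[0,0,0,0,0,0,-1]]]'; python3 -m pendant '[[[0,0,0,0,0,-0.02,-1],[0,0,0,0,0,-0.02,-1],[0,0,0,0,0,0,-1]]]'
```

```text
time_s: 10.3
tcp_pos: [469.3, 1.2, -7.0]
orientation: [-180.0, -0.0, 90.4]
wrist_force: [0.8, 0.1, 1.1]
finger_gap: 0.1
gripper_force: 0.0
time_s: 10.6
tcp_pos: [469.2, 1.2, -9.1]
orientation: [-180.0, -0.0, 90.4]
wrist_force: [-0.4, -0.0, 0.3]
finger_gap: 0.1
gripper_force: 0.0
```

```bash
python3 -m pendant '[[[0,0,0,0,0,-0.02,-1],[0,0,0,0,0,-0.02,-1],[0,0,0,0,0,0,-1]]]'; python3 -m pendant '[[[0,0,0,0,0,-0.02,-1],[0,0,0,0,0,-0.02,-1],[0,0,0,0,0,0,-1]]]';  python3 -m pendant '[[[0,0,0,0,0,-0.02,-1],[0,0,0,0,0,-0.02,-1],[0,0,0,0,0,0,-1]]]'
```

```text
time_s: 10.9
tcp_pos: [469.3, 1.2, -11.0]
orientation: [-180.0, 0.0, 90.4]
wrist_force: [-0.3, 0.2, 0.3]
finger_gap: 0.6
gripper_force: 0.0
time_s: 11.2
tcp_pos: [469.3, 1.2, -11.2]
orientation: [-180.0, -0.0, 90.4]
wrist_force: [-8.1, 0.0, 33.7]
finger_gap: 0.6
gripper_force: 16.7
time_s: 11.5
tcp_pos: [469.4, 1.2, -11.4]
orientation: [180.0, 0.0, 90.4]
wrist_force: [-16.5, 0.5, 68.8]
finger_gap: 0.3
gripper_force: 34.5
```

Contact came at TCP reading -11, so the tips are really 11 above the reported TCP z (tip z = reported z + 11). That explains the miss. I'm backing off and redoing the grasp with this correction.

```bash
python3 -m pendant '[[[0,0,0,0,0,0.4,-1],[0,0,0,0,0,0.5,-1],[0,0,0,0,0,0.5,0.1],[0,0,0,0,0,0.5,0.1],[0,0,0,-0.36,0.37,0,0.1],[0,0,0,-0.36,0.37,0,0.1],[0,0,0,0,0,-0.4,0.1],[0,0,0,0,0,-0.4,0.1],[0,0,0,0,0,-0.3,0.1],[0,0,0,0,0,0,0.1]]]'
```

```text
time_s: 12.5
tcp_pos: [431.8, 38.1, 23.7]
orientation: [-179.8, 0.0, 90.4]
wrist_force: [0.3, 0.3, -0.3]
finger_gap: 50.8
gripper_force: 0.0
```

```bash
python3 -m pendant '[[[0,0,0,0,0,0,-1],[0,0,0,0,0,0,-1],[0,0,0,0,0,0,-1],[0,0,0,0,0,0,-1],[0,0,0,0,0,0,-1],[0,0,0,0,0,0,-1]]]'
```

```text
time_s: 13.1
tcp_pos: [433.7, 38.2, 25.4]
orientation: [180.0, -0.0, 90.4]
wrist_force: [-0.4, -0.7, 4.7]
finger_gap: 13.1
gripper_force: 30.0
```

```bash
python3 -m pendant '[[[0,0,0,0,0,0.4,-1],[0,0,0,0,0,0.6,-1],[0,0,0,0,0,0.6,-1],[0,0,0,0.1,0.3,0.6,-1],[0,0,0,0.25,0.54,0,-1],[0,0,0,0.25,0.54,0,-1],[0,0,0,0.25,0.54,0,-1],[0,0,0,0.25,0.54,0,-1],[0,0,0,0.25,0.54,0,-1],[0,0,0,0.25,0.54,0,-1]]]'
python3 -m pendant '[[[0,0,0,0.25,0.54,0,-1],[0,0,0,0.25,0.54,0,-1],[0,0,0,0.25,0.54,0,-1],[0,0,0,0.12,0.3,-0.2,-1],[0,0,0,0,0,-0.4,-1],[0,0,0,0,0,-0.2,-1],[0,0,0,0,0,0,-1],[0,0,0,0,0,0,-1]]]'
python3 - <<'E'
from h import *
b=bot.snapshot("scene"); s=bot.state(); print(s['tcp_pos'],s['finger_gap'],s['gripper_force'])
cv2.imwrite("pics/t6.png",cv2.resize(b[130:230,235:345],(660,600),interpolation=cv2.INTER_CUBIC))
E
```

```text
time_s: 14.1
tcp_pos: [513.5, 216.3, 134.9]
orientation: [-180.0, 0.0, 90.4]
wrist_force: [-0.6, -0.5, -0.4]
finger_gap: 12.8
gripper_force: 30.0
time_s: 14.9
tcp_pos: [556.5, 310.5, 95.0]
orientation: [-180.0, 0.0, 90.4]
wrist_force: [0.4, -0.5, 0.6]
finger_gap: 12.8
gripper_force: 30.0
[556.98393698 310.78265585  95.54862957] 13.232394662950869 29.999804713661433
```

View pics/t6.png

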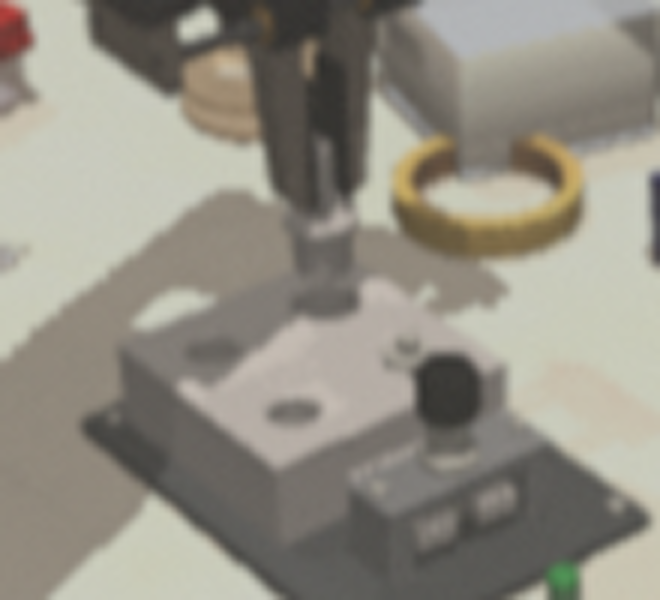

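The crop shows the thick plug held upright, foot at about (289,175), right over the wide well at (289,180). Displacements from grasp to well agree between the two cameras to within 1 mm, so I'll correct by (+0.7,+1.0) and lower carefully.

```bash
python3 -m pendant '[[[0,0,0,0.014,0.02,-0.2,-1],[0,0,0,0,0,-0.1,-1],[0,0,0,0,0,-0.08,-1],[0,0,0,0,0,-0.06,-1],[0,0,0,0,0,-0.04,-1],[0,0,0,0,0,0,-1]]]'
```

```text
time_s: 15.55
tcp_pos: [557.7, 312.3, 70.9]
orientation: [180.0, -0.0, 90.4]
wrist_force: [0.5, 1.7, -1.7]
finger_gap: 13.2
gripper_force: 30.0
```

```bash
python3 -m pendant '[[[0,0,0,0,0,-0.06,-1],[0,0,0,0,0,-0.06,-1],[0,0,0,0,0,0,-1]]]'
```

```text
time_s: 15.85
tcp_pos: [557.7, 312.3, 64.8]
orientation: [180.0, -0.0, 90.4]
wrist_force: [1.3, 0.8, -1.4]
finger_gap: 13.0
gripper_force: 30.0
```

```bash
python3 -m pendant '[[[0,0,0,0,0,-0.1,-1],[0,0,0,0,0,-0.08,-1],[0,0,0,0,0,-0.04,-1],[0,0,0,0,0,0,-1]]]'
```

```text
time_s: 16.25
tcp_pos: [557.6, 312.3, 53.7]
orientation: [180.0, -0.0, 90.4]
wrist_force: [3.0, 2.1, -2.3]
finger_gap: 13.1
gripper_force: 30.0
```

```bash
python3 -m pendant '[[[0,0,0,0,0,-0.03,-1],[0,0,0,0,0,-0.02,-1],[0,0,0,0,0,0,-1]]]'
```

```text
time_s: 16.55
tcp_pos: [557.7, 312.3, 51.7]
orientation: [180.0, -0.0, 90.4]
wrist_force: [1.2, 2.8, 0.8]
finger_gap: 13.3
gripper_force: 30.0
```

```bash
python3 -m pendant '[[[0,0,0,0,0,0,0.1],[0,0,0,0,0,0,0.1],[0,0,0,0,0,0,0.1],[0,0,0,0,0,0.2,0.1],[0,0,0,0,0,0.5,0.1],[0,0,0,0,0,0.5,0.1],[0,0,0,0,0,0.4,0.1],[0,0,0,0,-0.3,0,0.1],[0,0,0,-0.02,-0.6,0,0.1],[0,0,0,-0.02,-0.6,0,0.1]]]'
python3 -m pendant '[[[0,0,0,-0.02,-0.6,0,0.1],[0,0,0,-0.02,-0.6,0,0.1],[0,0,0,0,-0.6,0,0.1],[0,0,0,0,-0.6,0,0.1],[0,0,0,0,-0.6,0,0.1],[0,0,0,0,-0.6,0,0.1],[0,0,0,0,-0.6,-0.2,0.1],[0,0,0,0,-0.6,-0.4,0.1],[0,0,0,0,-0.38,-0.4,0.1],[0,0,0,0,0,0,0.1]]]'
python3 - <<'E'
from h import *
b=bot.snapshot("top"); cv2.imwrite("pics/u1.png",b); cv2.imwrite("pics/u1s.png",bot.snapshot("scene"));print(bot.state()['tcp_pos'])
E
```

```text
time_s: 17.55
tcp_pos: [554.7, 235.6, 131.0]
orientation: [-180.0, 0.0, 90.5]
wrist_force: [0.1, -0.3, -0.1]
finger_gap: 50.1
gripper_force: 0.0
time_s: 18.55
tcp_pos: [550.4, -24.4, 78.7]
orientation: [-179.7, 0.0, 90.3]
wrist_force: [0.4, 0.3, -0.0]
finger_gap: 50.8
gripper_force: 0.0
[552.48670852 -22.31312025  81.09757258]
```

```bash
python3 -m pendant '[[[0,0,0,0.02,0,-0.4,0.1],[0,0,0,0,0,-0.4,0.1],[0,0,0,0,0,-0.3,0.1],[0,0,0,0,0,-0.06,0.1],[0,0,0,0,0,0,-1],[0,0,0,0,0,0,-1],[0,0,0,0,0,0,-1],[0,0,0,0,0,0,-1],[0,0,0,0,0,0,-1],[0,0,0,0,0,0,-1]]]'
python3 -c "
from rig import bot
s=bot.state();print(s['tcp_pos'],s['wrist_force'])"
```

```text
time_s: 19.65
tcp_pos: [554.8, -21.9, 24.0]
orientation: [180.0, 0.0, 90.4]
wrist_force: [-1.0, 0.3, 3.9]
finger_gap: 13.0
gripper_force: 30.0
[554.84611306 -21.89976483  24.02873858] [-0.95828714  0.34276592  3.90147002]
```

```bash
python3 -m pendant '[[[0,0,0,0,0,0.4,-1],[0,0,0,0,0,0.6,-1],[0,0,0,0,0,0.6,-1],[0,0,0,0,0.07,0.62,-1],[0,0,0,-0.1,0.6,0,-1],[0,0,0,-0.1,0.6,0,-1],[0,0,0,-0.1,0.6,0,-1],[0,0,0,-0.1,0.6,0,-1],[0,0,0,-0.1,0.6,0,-1],[0,0,0,-0.1,0.6,0,-1]]]'
python3 -m pendant '[[[0,0,0,-0.1,0.6,0,-1],[0,0,0,-0.1,0.6,0,-1],[0,0,0,-0.1,0.6,0,-1],[0,0,0,-0.1,0.6,0,-1],[0,0,0,-0.13,0.6,0,-1],[0,0,0,0,0,-0.4,-1],[0,0,0,0,0,-0.4,-1],[0,0,0,0,0,-0.2,-1],[0,0,0,0,0,0,-1],[0,0,0,0,0,0,-1]]]'
```

```text
time_s: 20.65
tcp_pos: [524.1, 162.8, 134.6]
orientation: [-180.0, 0.0, 90.4]
wrist_force: [0.5, -0.7, -0.2]
finger_gap: 12.9
gripper_force: 30.0
time_s: 21.65
tcp_pos: [498.3, 311.5, 84.9]
orientation: [180.0, -0.0, 90.4]
wrist_force: [-0.2, 0.4, -0.2]
finger_gap: 12.9
gripper_force: 30.0
```

```bash
python3 -m pendant '[[[0,0,0,0,0,-0.1,-1],[0,0,0,0,0,-0.06,-1],[0,0,0,0,0,-0.06,-1],[0,0,0,0,0,-0.06,-1],[0,0,0,0,0,0,-1]]]'
```

```text
time_s: 22.15
tcp_pos: [497.8, 311.5, 70.2]
orientation: [-180.0, 0.0, 90.4]
wrist_force: [-0.4, -0.2, -1.0]
finger_gap: 12.9
gripper_force: 30.0
```

```bash
python3 -m pendant '[[[0,0,0,0,0,-0.08,-1],[0,0,0,0,0,-0.04,-1],[0,0,0,0,0,0,-1]]]'; python3 -m pendant '[[[0,0,0,0,0,-0.1,-1],[0,0,0,0,0,-0.08,-1],[0,0,0,0,0,-0.02,-1],[0,0,0,0,0,0,-1]]]'
```

```text
time_s: 22.45
tcp_pos: [497.8, 311.5, 64.2]
orientation: [-180.0, 0.0, 90.4]
wrist_force: [-0.5, -0.1, -0.1]
finger_gap: 12.7
gripper_force: 30.0
time_s: 22.85
tcp_pos: [497.8, 311.6, 54.3]
orientation: [-180.0, 0.0, 90.4]
wrist_force: [0.4, -0.1, -0.6]
finger_gap: 13.6
gripper_force: 30.0
```

```bash
python3 -m pendant '[[[0,0,0,0,0,-0.04,-1],[0,0,0,0,0,-0.02,-1],[0,0,0,0,0,0,-1]]]'; python3 -m pendant '[[[0,0,0,0,0,0,0.1],[0,0,0,0,0,0,0.1],[0,0,0,0,0,0,0.1],[0,0,0,0,0,0.2,0.1],[0,0,0,0,0,0.5,0.1],[0,0,0,0,0,0.5,0.1],[0,0,0,0,0,0.4,0.1],[0,0,0,0,-0.3,0,0.1],[0,0,0,-0.1,-0.6,0,0.1],[0,0,0,-0.1,-0.6,0,0.1]]]'
python3 -m pendant '[[[0,0,0,-0.1,-0.6,0,0.1],[0,0,0,-0.1,-0.6,0,0.1],[0,0,0,-0.1,-0.6,0,0.1],[0,0,0,-0.1,-0.6,0,0.1],[0,0,0,-0.1,-0.6,0,0.1],[0,0,0,-0.1,-0.6,0,0.1],[0,0,0,-0.1,-0.6,0,0.1],[0,0,0,-0.1,-0.6,-0.4,0.1],[0,0,0,-0.07,-0.81,-0.4,0.1],[0,0,0,0,0,-0.2,0.1]]]'
```

```text
time_s: 23.15
tcp_pos: [497.9, 311.6, 51.5]
orientation: [-180.0, 0.0, 90.4]
wrist_force: [0.4, -0.1, -0.7]
finger_gap: 13.1
gripper_force: 30.0
time_s: 24.15
tcp_pos: [487.3, 235.1, 131.1]
orientation: [-180.0, 0.0, 90.5]
wrist_force: [-0.1, -0.2, -0.9]
finger_gap: 50.2
gripper_force: 0.0
time_s: 25.15
tcp_pos: [442.1, -47.5, 79.9]
orientation: [-179.9, 0.0, 90.2]
wrist_force: [0.3, -0.6, -0.3]
finger_gap: 50.4
gripper_force: 0.0
```

```bash
python3 -m pendant '[[[0,0,0,0,0,-0.3,0.1],[0,0,0,0,0,-0.4,0.1],[0,0,0,0,0,-0.3,0.1],[0,0,0,0,0,-0.1,0.1],[0,0,0,0,0,0,-1],[0,0,0,0,0,0,-1],[0,0,0,0,0,0,-1],[0,0,0,0,0,0,-1],[0,0,0,0,0,0,-1],[0,0,0,0,0,0,-1]]]'
```

```text
time_s: 26.15
tcp_pos: [444.8, -43.8, 26.9]
orientation: [180.0, 0.0, 90.4]
wrist_force: [-0.0, 0.0, 3.0]
finger_gap: 12.8
gripper_force: 30.0
```

```bash
python3 -m pendant '[[[0,0,0,0,0,0.4,-1],[0,0,0,0,0,0.6,-1],[0,0,0,0,0,0.6,-1],[0,0,0,0,0,0.6,-1],[0,0,0,0.1,0.59,0,-1],[0,0,0,0.11,0.59,0,-1],[0,0,0,0.11,0.59,0,-1],[0,0,0,0.11,0.59,0,-1],[0,0,0,0.11,0.59,0,-1],[0,0,0,0.11,0.59,0,-1]]]'
python3 -m pendant '[[[0,0,0,0.11,0.59,0,-1],[0,0,0,0.11,0.59,0,-1],[0,0,0,0.11,0.59,0,-1],[0,0,0,0.1,0.6,0,-1],[0,0,0,0,0,-0.4,-1],[0,0,0,0,0,-0.4,-1],[0,0,0,0,0,-0.2,-1],[0,0,0,0,0,0,-1],[0,0,0,0,0,0,-1]]]'
```

```text
time_s: 27.15
tcp_pos: [477.0, 134.4, 136.6]
orientation: [180.0, 0.0, 90.4]
wrist_force: [0.5, -0.8, -0.3]
finger_gap: 12.9
gripper_force: 30.0
time_s: 28.05
tcp_pos: [498.7, 251.6, 87.0]
orientation: [180.0, -0.0, 90.4]
wrist_force: [-0.0, 0.2, -0.3]
finger_gap: 13.3
gripper_force: 30.0
```

Foot is at about 60. Lowering to about 47.

```bash
python3 -m pendant '[[[0,0,0,0,0,-0.1,-1],[0,0,0,0,0,-0.06,-1],[0,0,0,0,0,-0.06,-1],[0,0,0,0,0,-0.04,-1],[0,0,0,0,0,0,-1]]]'; python3 -m pendant '[[[0,0,0,0,0,-0.06,-1],[0,0,0,0,0,0,-1]]]'
```

```text
time_s: 28.55
tcp_pos: [498.9, 251.8, 73.6]
orientation: [180.0, -0.0, 90.4]
wrist_force: [1.2, 1.6, -0.2]
finger_gap: 12.8
gripper_force: 30.0
time_s: 28.75
tcp_pos: [498.9, 251.9, 70.5]
orientation: [180.0, -0.0, 90.4]
wrist_force: [1.3, 0.7, -1.0]
finger_gap: 13.2
gripper_force: 30.0
```

```bash
python3 -m pendant '[[[0,0,0,0.01,0.01,-0.08,-1],[0,0,0,0,0,-0.06,-1],[0,0,0,0,0,0,-1]]]'; python3 -m pendant '[[[0,0,0,0,0,-0.1,-1],[0,0,0,0,0,-0.04,-1],[0,0,0,0,0,0,-1]]]'; python3 -m pendant '[[[0,0,0,0,0,-0.03,-1],[0,0,0,0,0,0,-1]]]'
```

```text
time_s: 29.05
tcp_pos: [499.0, 252.2, 63.1]
orientation: [-180.0, 0.0, 90.4]
wrist_force: [2.5, 1.1, -0.8]
finger_gap: 12.8
gripper_force: 30.0
time_s: 29.35
tcp_pos: [499.0, 252.1, 56.2]
orientation: [-180.0, 0.0, 90.4]
wrist_force: [2.5, 0.7, -1.9]
finger_gap: 13.2
gripper_force: 30.0
time_s: 29.55
tcp_pos: [499.1, 252.2, 55.0]
orientation: [180.0, -0.0, 90.4]
wrist_force: [2.0, 0.1, 0.6]
finger_gap: 13.0
gripper_force: 30.0
```

```bash
python3 -m pendant '[[[0,0,0,0,0,-0.03,-1],[0,0,0,0,0,-0.01,-1],[0,0,0,0,0,0,-1]]]'; python3 -m pendant '[[[0,0,0,0,0,0,0.1],[0,0,0,0,0,0,0.1],[0,0,0,0,0,0,0.1],[0,0,0,0,0,0.2,0.1],[0,0,0,0,0,0.5,0.1],[0,0,0,0,0,0.5,0.1],[0,0,0,0,0,0.4,0.1],[0,0,0,0.1,-0.5,0,0.1],[0,0,0,0.12,-0.6,0,0.1],[0,0,0,0.1,-0.6,0,0.1]]]'
python3 -m pendant '[[[0,0,0,0.1,-0.6,0,0.1],[0,0,0,0.1,-0.6,0,0.1],[0,0,0,0.1,-0.6,0,0.1],[0,0,0,0,-0.6,0,0.1],[0,0,0,0,-0.6,0,0.1],[0,0,0,0,0,0,0.1]]]'
cat > chk.py <<'E'
from h import *
from fit import W
p=[528.4,282.3,np.radians(1.0)]
im={}
for n in("top","scene"):
    im[n]=bot.snapshot(n); cv2.imwrite(f"pics/f_{n}.png",im[n])
print(bot.state()['tcp_pos'])
# analysis by synthesis: dark/bright edge score of stem silhouette is replaced by diff vs initial picture
for n in im:
    d=cv2.absdiff(im[n],cv2.imread(f"pics/{n}0.png")).max(2)
    for k,l in(("wide",(30,30)),("n1",(-30,30)),("n2",(-30,-30))):
        pb=proj(n,[W(p,(*l,50))])[0]; pt=proj(n,[W(p,(*l,88))])[0]
        m=np.zeros_like(d); cv2.circle(m,tuple(np.round((pb+pt)/2).astype(int)),13,255,-1)
        ys,xs=np.where((d>25)&(m>0))
        print(n,k,'base',pb.round(1),'top',pt.round(1),'diff x',xs.min(),xs.max(),'y',ys.min(),ys.max(),len(xs))
E
python3 chk.py
```

```text
time_s: 29.85
tcp_pos: [499.1, 252.2, 53.2]
orientation: [180.0, -0.0, 90.4]
wrist_force: [2.5, 0.8, 0.6]
finger_gap: 12.8
gripper_force: 30.0
time_s: 30.85
tcp_pos: [515.2, 166.5, 134.1]
orientation: [180.0, -0.0, 90.5]
wrist_force: [-0.5, 0.3, -0.3]
finger_gap: 50.4
gripper_force: 0.0
time_s: 31.45
tcp_pos: [529.9, 14.5, 133.7]
orientation: [180.0, 0.0, 90.3]
wrist_force: [-0.3, 0.1, 1.1]
finger_gap: 50.8
gripper_force: 0.0
[530.00353337  16.84339567 133.60115943]
top wide base [241.3 186.1] top [237.9 182.7] diff x 233 247 y 179 192 124
top n1 base [241.2 210.7] top [237.8 208.3] diff x 236 245 y 205 215 74
top n2 base [266.3 209.8] top [264.  207.5] diff x 261 271 y 204 214 78
scene wide base [289.1 179.9] top [288.4 167.6] diff x 283 294 y 169 182 90
scene n1 base [270.  187.8] top [269.  175.3] diff x 266 281 y 177 190 79
scene n2 base [283.  198.1] top [282.2 185.4] diff x 271 291 y 179 199 100
```

Run:
```python
from h import *
from fit import W
p=[528.4,282.3,np.radians(1.0)]
a=cv2.imread("pics/scene0.png",0); b=cv2.imread("pics/f_scene.png",0)
cp=cam("scene")[3]; K=6
for k,l,src in(("wide",(30,30),(432.,37.)),("n1",(-30,30),(553,-23.)),("n2",(-30,-30),(444,-45.))):
    c0=proj("scene",[[*src,47]])[0]; q=W(p,(*l,73)); c1=proj("scene",[q])[0]
    s=np.linalg.norm(cp-np.array([*src,47]))/np.linalg.norm(cp-np.array(q)); 
    M=np.array([[K*s,0,60-K*s*c0[0]],[0,K*s,72-K*s*c0[1]]]); t=cv2.warpAffine(a,M,(120,132),flags=cv2.INTER_CUBIC)
    M2=np.array([[K,0,110-K*c1[0]],[0,K,122-K*c1[1]]]); w=cv2.warpAffine(b,M2,(220,232),flags=cv2.INTER_CUBIC)
    f=lambda i:cv2.Sobel(cv2.GaussianBlur(i,(0,0),3).astype(np.float32),cv2.CV_32F,0,1)
    g=lambda i:cv2.Sobel(cv2.GaussianBlur(i,(0,0),3).astype(np.float32),cv2.CV_32F,1,0)
    r=cv2.matchTemplate(g(w),g(t)[:80],cv2.TM_CCOEFF_NORMED)[:101] if 0 else cv2.matchTemplate(f(w)[:,:],f(t)[10:,25:95],cv2.TM_CCOEFF_NORMED)
    _,v,_,loc=cv2.minMaxLoc(r); print(k,round(v,2),'px off',(loc[0]-75)/K,(loc[1]-60)/K)
big=cv2.resize(b[155:215,250:310],None,fx=1,fy=1)
for x in(288,270,282): print(x,b[160:206,x-3:x+4].min(1).tolist())
```

```text
wide 0.85 px off -0.3333333333333333 0.0
n1 0.48 px off -0.6666666666666666 0.16666666666666666
n2 0.7 px off -0.5 0.0
288 [201, 201, 201, 200, 201, 200, 199, 193, 181, 160, 134, 115, 106, 104, 106, 109, 112, 110, 115, 126, 155, 170, 156, 150, 172, 181, 170, 157, 144, 136, 131, 130, 131, 131, 127, 124, 124, 137, 150, 141, 144, 162, 172, 140, 116, 112]
270 [201, 202, 202, 201, 202, 202, 201, 202, 201, 202, 202, 202, 202, 202, 198, 190, 172, 148, 124, 111, 109, 111, 109, 112, 114, 114, 116, 130, 150, 145, 146, 171, 187, 189, 189, 188, 176, 147, 117, 103, 101, 99, 99, 98, 100, 101]
282 [201, 201, 201, 200, 201, 201, 201, 199, 196, 192, 189, 187, 189, 190, 185, 181, 179, 178, 179, 182, 173, 161, 157, 164, 183, 181, 170, 155, 131, 112, 108, 107, 108, 111, 113, 115, 114, 122, 146, 157, 146, 162, 183, 189, 186, 169]
```

All three plugs match the fully seated height to 0–0.2 px. Next is the knob at (529.9,184.3).

```bash
python3 -m pendant '[[[0,0,0,0,0.6,0,0.1],[0,0,0,0,0.6,0,0.1],[0,0,0,0,0.6,0,0.1],[0,0,0,0,0.6,0,0.1],[0,0,0,0,0.6,0,0.1],[0,0,0,0,0.35,0,0.1],[0,0,0,0,0,-0.3,0.1],[0,0,0,0,0,-0.3,0.1],[0,0,0,0,0,0,0.1]]]'
python3 -m pendant '[[[0,0,0,0,0,-0.3,0.1],[0,0,0,0,0,-0.3,0.1],[0,0,0,0,0,-0.2,0.1],[0,0,0,0,0,0,0.1]]]'
```

```text
time_s: 32.45
tcp_pos: [528.4, 184.9, 101.5]
orientation: [-179.8, 0.1, 90.5]
wrist_force: [-0.5, -0.2, 0.2]
finger_gap: 50.3
gripper_force: 0.0
time_s: 32.85
tcp_pos: [529.2, 184.4, 62.3]
orientation: [-179.9, 0.0, 90.4]
wrist_force: [-1.0, -0.3, -0.3]
finger_gap: 50.6
gripper_force: 0.0
```

```bash
python3 -m pendant '[[[0,0,0,0,0,0,-1],[0,0,0,0,0,0,-1],[0,0,0,0,0,0,-1],[0,0,0,0,0,0,-1],[0,0,0,0,0,0,-1]]]'
```

```text
time_s: 33.35
tcp_pos: [533.7, 185.0, 64.4]
orientation: [179.6, -0.1, 90.4]
wrist_force: [9.4, -1.5, -4.8]
finger_gap: 24.8
gripper_force: 30.0
```

```bash
python3 -m pendant '[[[0,0,0,0.02,0,0,-1],[0,0,0,0,0,0,-1]]]'
```

```text
time_s: 33.55
tcp_pos: [533.7, 185.0, 64.1]
orientation: [179.7, -0.1, 90.4]
wrist_force: [7.2, -0.4, -3.6]
finger_gap: 24.9
gripper_force: 30.0
```

```bash
python3 -m pendant '[[[0,0,0,0.06,0,0,-1],[0,0,0,0,0,0.06,-1],[0,0,0,0,0,0.06,-1],[0,0,0,0,0,0.06,-1],[0,0,0,0,0,0,-1]]]'; python3 -m pendant '[[[0,0,0,0,0,0.04,-1],[0,0,0,0,0,0.03,-1],[0,0,0,0,0,0,-1]]]'
```

```text
time_s: 34.05
tcp_pos: [533.7, 184.8, 72.2]
orientation: [-180.0, -0.0, 90.4]
wrist_force: [-0.0, 3.8, -7.6]
finger_gap: 24.8
gripper_force: 30.0
time_s: 34.35
tcp_pos: [533.7, 184.8, 75.5]
orientation: [-180.0, -0.0, 90.4]
wrist_force: [0.3, 4.3, -8.8]
finger_gap: 25.1
gripper_force: 30.0
```

```bash
python3 -m pendant '[[[0,0,0,0,0,0.03,-1],[0,0,0,0,0,0,-1]]]'; python3 -m pendant '[[[0,0,0,0,0,0.03,-1],[0,0,0,0,0,0,-1]]]'
```

```text
time_s: 34.55
tcp_pos: [533.7, 184.8, 77.0]
orientation: [-180.0, -0.0, 90.4]
wrist_force: [-1.3, 5.7, -9.2]
finger_gap: 24.7
gripper_force: 30.0
time_s: 34.75
tcp_pos: [533.7, 184.8, 78.0]
orientation: [-180.0, -0.0, 90.4]
wrist_force: [1.5, 5.3, -12.4]
finger_gap: 24.9
gripper_force: 30.0
```

```bash
python3 -m pendant '[[[0,0,0,0,0,0.01,-1],[0,0,0,0,0,0,-1],[0,0,0,0,0,0,-1]]]'
python3 - <<'E'
from h import *
print(bot.state()['wrist_force'])
a=cv2.imread("pics/f_scene.png",0); b=bot.snapshot("scene"); cv2.imwrite("pics/k.png",b); b=cv2.cvtColor(b,cv2.COLOR_BGR2GRAY)
k=proj("scene",[[533,184.5,70],[533,184.5,66],[533,184.5,84]]); print(k.round(1))
x=int(round(k[0,0])); y=int(k[0,1])
for r in range(y-14,y+8): print(r,a[r,x-7:x+8],b[r,x-7:x+8])
E
```

```text
time_s: 35.05
tcp_pos: [533.7, 184.8, 78.1]
orientation: [-180.0, -0.0, 90.4]
wrist_force: [2.5, 5.5, -16.3]
finger_gap: 24.9
gripper_force: 29.9
[  2.45505936   5.53700898 -16.31287839]
[[309.5 198.9]
 [309.5 200.2]
 [309.3 194.1]]
184 [186 185 186 188 189 188 189 191 193 198 199 201 200 201 201] [78 78 79 73 60 62 77 87 86 62 50 52 51 51 56]
185 [180 180 180 187 188 188 188 189 191 193 196 198 200 201 202] [78 78 78 76 59 54 50 52 53 50 50 52 52 51 56]
186 [161 163 162 181 188 190 189 189 189 190 191 193 198 199 201] [79 79 79 75 60 54 51 50 51 53 53 53 51 53 56]
187 [131 134 139 171 181 183 183 183 182 183 185 190 193 196 199] [81 81 79 75 61 54 50 53 53 55 56 54 52 52 57]
188 [125 124 134 160 156 147 146 146 146 149 159 180 188 191 194] [78 79 79 75 60 54 53 56 55 55 56 52 52 53 55]
189 [151 147 145 136 109  91  86  83  85  93 113 150 179 189 191] [79 78 80 75 61 52 53 53 55 52 54 51 51 52 55]
190 [157 151 135 100  69  56  54  52  54  57  69 106 155 181 185] [77 79 79 76 62 52 53 51 52 52 52 50 51 53 57]
191 [151 130  97  68  54  52  53  54  54  53  54  71 118 160 166] [75 79 78 
[... 1083 characters left out ...]
 99  97  99  98 102 101  97  96  97 101 104  96  93  97  96]
201 [113 113 113 105  88  79  75  74  77  85  87  88  94  95  95] [ 99  98 100  99  98 101 101 100 102 105 108  96  94  93  94]
202 [112 113 115 111  97  93  89  91  93  97  96  96  95  96  94] [100  98  99  98  94  98 104 106 107 109 108  98  99  97  96]
203 [117 122 127 122 103  95  95  96  96  97  95  97  98  96  96] [100 101 103 103  95  96 105 109 110 109 106 107 115 114 108]
204 [131 137 132 124 105  96  96  98  98  96  96 101 101  95  94] [103 103 104 108 103 101 108 111 113 114 115 131 140 131 121]
205 [136 133 119 114 109 101 101 101 102 102 103 106 104  92  91] [103 100 100 108 112 120 123 122 125 136 141 153 149 134 128]
```

Lower edge of the knob rose by about 4.7 px (about 14 mm), and the force climbed against the stop with almost no further motion, so the plunger is fully up and held.

```bash
python3 -c "
from rig import bot
print(bot.close_job())"
```

```text
the job is handed in; nothing more can be done
None
```

The job is handed in at about 35 s: all three plugs measured fully home in their wells, and the plunger is held up against its stop. One risk: the wrist read about 69 N while I pressed the closed fingertips on the bench to find their true height (they sit 28 mm higher than stated), which is under the 120 N limit but over 40 N if the fingers count as gripper body.

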